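Clamp the contact-cleaner bottle and take off its push-and-turn cap

ROBOT

A 6-joint arm with a two-finger parallel gripper is mounted at the origin on the work surface. World frame = base frame: x ahead of the robot, y to its left, z up, the work surface at z = 0. Lengths are in m, angles in rad, forces in N, time in s.
With the tool pointing down it reaches from about 0.325 to 0.925 m from the base axis. Payload 3.1 kg.
Tool frame: the origin (TCP) lies midway between the tips of the shut fingers; the grasp point (between the pads) lies robot.tcp_to_grasp behind it (robot.tcp_to_grasp is the distance from the TCP to the grasp point, in m); z points along the fingers, x is the direction in which the jaws open and shut, and the axes are right-handed (so a half turn about z gives the same grasp; the last joint's range is limited). The gripper opens to 85 mm and grips with 20 to 120 N. Pads are 22 mm wide; open, the fingers measure 114 mm over their backs; the gripper's body (76 mm by 85 mm) begins 54 mm behind the grasp point. The pads swing forward as they close: fully open they stand 13 mm farther back than shut.
Start: joints at [1.218, 0.217, 1.613, -0, 1.311, -0.112], TCP at [0.149, 0.607, 0.231] pointing down, gripper open.
Joint ranges: [-2.75, 2.75], [-0.78, 2.1], [0.31, 2.55], [-1.13, 4.27], [0.13, 2.63], [-2.58, 2.58]. Speed limits (rad/s): [2.79, 2.79, 3.14, 3.14, 3.14, 3.14].

INTERFACE

Orientations are given as a unit quaternion [w, x, y, z].
In Python, from cell import monitor, vision, ticket, finder, robot gives the robot as it stands.
- The arm moves only by the shell command python3 -m crank 'ROWS' [OPENING] [FORCE]. ROWS is text: rows parted by semicolons, each of 6 numbers parted by spaces: the shift along the tool's x, y, z in cm, then the turn, a rotation vector about the tool's x, y, z in rad. A call has 1 to 12 rows; each row shifts and turns the pose as measured when the row begins, along the tool's axes as they then stand; what a row does not reach is not made up. A row lasts 1/8 s, in which the tool goes at most 62.5 mm and 10.7 degrees, less where a joint would pass 70% of its speed; a pose out of reach is approached as far as the arm can. A call is refused whole if a number of a shift passes 6.25 or a number of a turn 0.188, either way. A call with a gripper value outside its range is refused whole. OPENING is the opening, from 0 (shut) to 1 (fully open), set as the call begins (- or left out, the last holds). The fingers move at their own pace and stop on an object; FORCE is the grip in N (left out, the last holds). Time passes only in rows, so rows that do not move let the fingers close. It gives the time, the measured TCP pose, the force and the opening at its end, in the units of the state.
- monitor.state(): the state, without advancing time (a new reading comes with each control period).
- vision.capture(name): name is "side" or "top"; returns a dict with "image" (480x640x3 uint8, red, green, blue), "vfov" (degrees; the focal length in pixels is half the picture's height over the tangent of half this angle, whatever the lens; pixels are square), "cx", "cy" (the principal point, pixels), "extrinsics" (4x4, takes a point from camera to world coordinates). Camera axes: x right, y down, z forward; pixel columns grow to the right and rows downward; lengths in m; the calibration is good to about 2 mm. A picture is of the moment at which its call begins. There is no depth.
- ticket.sign_off(): hands the job in, once; it reports no verdict.
Trained networks look in a picture, given as the dict that the camera call returned (one of the last four; its "shot" number tells which), for a name from the list of things; names that differ only in an ending like _2 or _b are one class to them, and where a whole thing is asked for, a point or a joint stands for the part that bears it (a point fixed in the world has none). Each returns a list of dicts, best first, with "p" (0 to 1); they miss things now and then, are a little off and sometimes report something else, mostly with a low value. They report only what shows in the picture. A call takes as long as a camera call. They do not tell look-alikes from the thing itself.
- finder.boxes_of(picture, thing): "xy" ([column, row] in pixels, amid what is visible of it).
- finder.cut_out(picture, thing): "region" (480x640 bool, what is visible of it) and "xy" ([column, row] in pixels, amid what is visible of it).
- finder.pinpoint(picture, thing): "xy" ([column, row] in pixels: a listed point, or the origin of a listed thing).
The state is a dict: "time_s": time; "joint_pos": joint angles; "qd": joint speeds; "effort": joint torques, N m; "position": TCP position; "tcp_rot": TCP orientation; "force": force on the tool from outside, world axes, zero at the start; "moment": the same for the moment, N m; "opening": finger opening in m.
Only numpy, scipy, OpenCV 4.12 (cv2) and the standard library are available. Lean on these libraries where they do the work, as an engineer would, in place of code of your own. Each camera call takes 0.05 s, during which the arm holds its last target.

TASK

The bottle of cleaner for the game cartridges has just been stood in its holder: slide the holder's clamp jaw fully home against the bottle, then press the bottle's safety cap down, twist it anticlockwise (seen from above) by about a sixth of a turn while it is kept pressed down, and lift it straight off. Finish while still holding the cap in the gripper, level and still, about 8 cm above the bottle's mouth; the bottle stays standing in the clamped holder, and the cartridge tray, die, keyring and stand are left alone.

Things in the scene. Friction and masses are not known exactly. Their poses are not given: they have to be found in the camera images.
- holder: Bottle holder fixed to the shelf: dark base plate 94 (x) by 209 (y) by 6 mm with a three-sided aluminium pocket for the bottle, 84 by 68 mm outside, wall tops 51 mm above the shelf, open to the holder's -y, where the clamp jaw slides. Origin on the shelf under the pocket's centre (the bottle's axis); z up. The base reaches 165 mm towards -y and 44 mm towards +y
- jaw (a joint): Clamp jaw's slide, m: 0 = fully home, its plate closing the pocket's fourth side 1 mm off the bottle; grows to 0.05 as the jaw is drawn away along the holder's -y. To close it the jaw moves along the holder's +y. It has a friction of about 6 N, and stays where it is left
- jaw_grip (a point): Grip point on the centre line of the jaw's upright black handle, 70 mm above the shelf, 15 mm below the handle's top. The handle is 18 mm (holder's x) by 22 mm (holder's y), stands free from 29 to 85 mm above the shelf, 95 mm from the bottle's axis when the jaw is home. Axes as the holder's
- bottle_mouth (a point): Centre of the bottle's mouth (top of its neck), inside the cap while that is on, 102 mm above the shelf. Square amber bottle 58 by 58 mm, 96 mm tall, shoulder 70 mm above its underside, neck 36 mm across, 0.3 kg, standing loose in the pocket on the 6 mm base with 1 mm clearance; z up
- cap: The cap, origin at its underside's centre. Tabs inside catch behind lips on the neck: push it down 4.5 to 8.5 mm (6.5 is best, 8.5 is the stop) against its inner spring (3 N at first, 6 N at 6.5 mm) and, kept down, turn it anticlockwise seen from above; it is free to lift between 35 and 85 degrees of turn, best at 60. Clockwise it is blocked
- cap_center (a point): Centre (half-way up) of the round black ribbed push-and-turn cap, 56 mm across and 40 mm tall, about 35 g; axes as the bottle's at the start, z up. On the bottle its underside is 90 mm, this point 110 mm and its top 130 mm above the shelf; the underside is 14 mm above the bottle's shoulder
- tray: Bystander: grey silicone cartridge tray, 150 by 190 by 30 mm with six wells, three holding blue cartridges that reach 62 mm up; origin under its centre
- die: Bystander: wooden die, 30 mm cube; origin under its centre
- keyring: Bystander: flat steel bottle-opener keyring, about 110 mm long along its x, 6 mm thick; origin under its centre
- stand: Bystander: upright black controller stand, empty, base 100 by 120 mm, 130 mm tall; origin under its centre
There are look-alikes about, which are no part of the job. Leave any pink or red look-alike of the cap alone. What is shaped like the holder but turquoise is not meant.

How it is judged:
On the way, in this order (a step that is already met when the one before it is completed fails the run):
1. the clamp jaw is home against the bottle (value of joint jaw below 0.004 m), for 0.2 s.
2. the cap is turned past its catches while pressed down (z of cap_center in the frame of bottle_mouth below 0.005 m and angle between the x axis of cap_center and the x axis of bottle_mouth, either way round above 0.4 rad), for 0.05 s.
At the end, for the whole second after the job is handed in: Jaw within 4 mm of home; the cap gripped by the fingers and still, its underside 40 to 150 mm above the bottle's mouth, its axis within 35 mm of the mouth's and within 14 degrees of vertical; the bottle upright on the holder's base in the pocket (within 8 mm sideways, 5 mm in height) (value of joint jaw below 0.004 m and z of cap_center in the frame of bottle_mouth between 0.06 and 0.17 m and horizontal distance between cap_center and bottle_mouth below 0.035 m and angle between cap_center's own z axis and vertical below 0.25 rad and contact force between the fingers and cap above 1 N and linear speed of cap below 0.03 m/s and angle between bottle_mouth's own z axis and vertical below 0.1 rad and horizontal distance between bottle_mouth and holder below 0.008 m and height (world z) of bottle_mouth below 0.107 m); the arm keeps its last pose, push and grip.
It fails at once if a bystander (tray, die, keyring or stand) is moved by more than 20 mm (distance of any of tray, die, keyring, stand from where it was at the start of the episode above 0.02 m).
It fails at once if the bottle is pulled up or tipped in its holder (height (world z) of bottle_mouth above 0.122 m or angle between bottle_mouth's own z axis and vertical above 0.25 rad).
It also fails if it takes over 45 s, if anything falls off the work surface, if the arm or the gripper's body presses on something with over 40 N, if the wrist force passes 120 N, or if a joint passes its speed limit or range.

## Working session

There is one attempt and no reset: what is moved stays moved. The work goes in short steps, Python scripts to look and compute and a shell command to move; the robot and the scene stay as the last step left them, time stands still between calls to the robot, and variables do not carry over. Pictures are saved under pics/ and viewed, and the job is handed in when it is done.

```bash
mkdir -p pics; ls
python3 - <<'E'
from cell import monitor, vision, ticket, finder, robot
import cv2
s=monitor.state()
for k,v in s.items(): print(k,v)
print(robot.tcp_to_grasp)
for n in("side","top"):
    p=vision.capture(n); cv2.imwrite(f"pics/{n}0.png",p["image"][:,:,::-1])
    print(n,p["vfov"],p["cx"],p["cy"],p["extrinsics"],p.keys())
    for t in("holder","jaw_grip","bottle_mouth","cap_center","cap"):
        print(t,[(r["xy"],round(r["p"],2)) for r in finder.pinpoint(p,t)])
E
```

```text
pics
time_s 0.0
joint_pos [ 1.21778781e+00  2.17786784e-01  1.61495451e+00  2.15446393e-05
  1.31126966e+00 -1.12198205e-01]
qd [-0.00079981 -0.00126029 -0.00224664 -0.00140359  0.00160391  0.00028015]
effort [ 9.54229472e-04 -3.96846592e+01 -3.03852475e+01 -1.42120325e-05
  9.85733554e-03  1.99439893e-05]
position [0.14874227 0.60619941 0.22993738]
tcp_rot [ 6.26029876e-04  7.86922237e-01  6.17050995e-01 -1.03452816e-03]
force [-0.4178956   0.52036663 -0.78081973]
moment [-0.00228005 -0.00122071  0.02400165]
opening 0.08553863724635381
0.0187
side 45.14875004094871 322.66229336775706 240.3441385486224 [[ 0.9762445  -0.14440289  0.16153785  0.38414063]
 [-0.2161931  -0.69872117  0.68194521 -0.79240604]
 [ 0.01439506 -0.70066863 -0.71334161  0.98747774]
 [ 0.          0.          0.          1.        ]] dict_keys(['image', 'vfov', 'cx', 'cy', 'extrinsics', 'shot'])
holder [([216.2, 210.6], 0.96), ([312.0, 217.1], 0.72), ([311.4, 248.2], 0.7)]
jaw_grip [([356.5, 263.2], 0.8), ([220.5, 206.9], 0.63)]
bottle_mouth [([313.3, 218.9], 0.69)]
cap_center [([260.5, 253.6], 0.81), ([315.0, 203.9], 0.69), ([315.6, 214.3], 0.6), ([353.2, 262.7], 0.53)]
cap [([258.9, 262.3], 0.81), ([318.9, 212.1], 0.65), ([315.8, 221.3], 0.57)]
top 47.43643793877759 316.6795875360185 239.77470136706677 [[-0.01964794 -0.9953325   0.09448369  0.46597474]
 [-0.99979459  0.01908974 -0.00680819  0.0505996 ]
 [ 0.00497275 -0.09459805 -0.99550313  1.4512746 ]
 [ 0.          0.          0.          1.        ]] dict_keys(['image', 'vfov', 'cx', 'cy', 'extrinsics', 'shot'])
holder [([279.3, 252.2], 0.77), ([209.9, 337.4], 0.63)]
jaw_grip [([237.0, 330.2], 0.62), ([325.8, 221.2], 0.61)]
bottle_mouth [([278.9, 247.6], 0.44)]
cap_center [([233.4, 238.1], 0.93), ([287.0, 296.3], 0.9), ([276.7, 246.3], 0.67)]
cap [([234.0, 236.5], 0.87), ([282.3, 247.3], 0.82), ([287.6, 299.0], 0.75)]
```

View pics/side0.png

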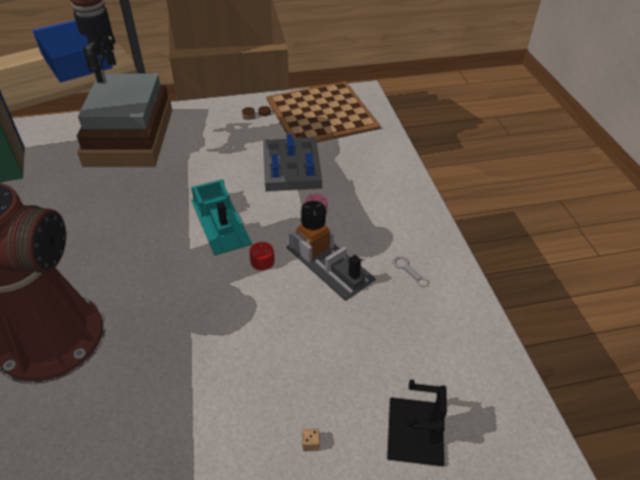

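View pics/top0.png

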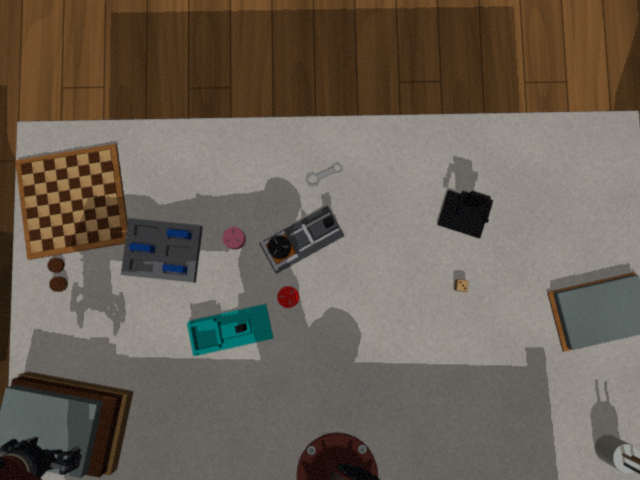

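```bash
cat > h.py <<'E'
import numpy as np, cv2
def ray(p,uv):
    f=240/np.tan(np.radians(p["vfov"])/2); E=np.array(p["extrinsics"])
    d=E[:3,:3]@np.array([(uv[0]-p["cx"])/f,(uv[1]-p["cy"])/f,1]); return E[:3,3],d/np.linalg.norm(d)
def atz(p,uv,z):
    o,d=ray(p,uv); return o+d*(z-o[2])/d[2]
def proj(p,X):
    f=240/np.tan(np.radians(p["vfov"])/2); E=np.array(p["extrinsics"]); c=E[:3,:3].T@(np.array(X)-E[:3,3])
    return np.array([p["cx"]+f*c[0]/c[2],p["cy"]+f*c[1]/c[2]])
def tri(p,a,q,b):
    o1,d1=ray(p,a);o2,d2=ray(q,b)
    A=np.c_[d1,-d2];t=np.linalg.lstsq(A,o2-o1,rcond=None)[0]
    x,y=o1+d1*t[0],o2+d2*t[1]; return (x+y)/2,np.linalg.norm(x-y)
E
python3 - <<'E'
from cell import vision, finder
from h import *
P={n:vision.capture(n) for n in("side","top")}
for n,p in P.items():
    for t in("cap","jaw_grip","holder","bottle_mouth"):
        for r in finder.cut_out(p,t):
            m=r["region"]; ys,xs=np.nonzero(m)
            print(n,t,np.round(r["xy"],1),round(r["p"],2),m.sum(),xs.min(),xs.max(),ys.min(),ys.max(), p["image"][m].mean(0).round())
p=P["top"];print("cap z.13 top",atz(p,(279,246.5),.13)); print("handle top",atz(p,(328,222.5),.085))
a=cv2.resize(P["side"]["image"][180:310,250:410],None,fx=4.5,fy=4.5,interpolation=cv2.INTER_CUBIC)
b=cv2.resize(P["top"]["image"][190:290,220:360],None,fx=5.5,fy=5.5,interpolation=cv2.INTER_CUBIC)
cv2.imwrite("pics/a.png",a[:,:,::-1]);cv2.imwrite("pics/b.png",b[:,:,::-1])
E
```

```text
side cap [261.5 258.1] 0.89 632 249 274 242 270 [91. 28. 27.]
side cap [312.2 217.4] 0.7 678 300 326 200 230 [29. 25. 24.]
side cap [316.2 195. ] 0.56 151 306 326 193 205 [110.  65.  77.]
side cap [416.9 427.8] 0.16 3968 387 446 380 465 [28. 27. 27.]
side jaw_grip [217.9 213.3] 0.81 659 204 232 197 235 [21. 66. 64.]
side jaw_grip [345.1 266. ] 0.79 1075 324 364 248 289 [57. 56. 57.]
side holder [219.9 221.5] 0.9 2754 191 251 180 255 [28. 81. 79.]
side holder [335.4 266. ] 0.7 2708 287 374 230 299 [67. 65. 66.]
side bottle_mouth [317.  236.6] 0.56 690 296 329 225 257 [77. 50. 30.]
top cap [281. 247.] 0.93 436 268 290 235 258 [18. 16. 17.]
top cap [232.3 235.6] 0.57 403 223 245 227 248 [113.  61.  76.]
top cap [289.3 296. ] 0.56 382 277 298 286 307 [102.  18.  17.]
top jaw_grip [318.5 229.9] 0.82 466 301 336 215 243 [57. 57. 59.]
top jaw_grip [230.1 329. ] 0.62 516 214 250 319 342 [ 4. 86. 84.]
top holder [231.4 332. ] 0.91 2966 187 272 304 355 [ 7. 90. 87.]
top holder [318.6 228.5] 0.58 458 302 336 216 242 [56. 56. 58.]
top holder [305.7 234.7] 0.57 2137 260 342 206 271 [63. 62. 64.]
top bottle_mouth [282.6 256.1] 0.55 122 273 295 234 263 [78. 49. 26.]
cap z.13 top [0.57674452 0.1332806  0.13      ]
handle top [0.63882587 0.01187095 0.085     ]
```

View pics/a.png

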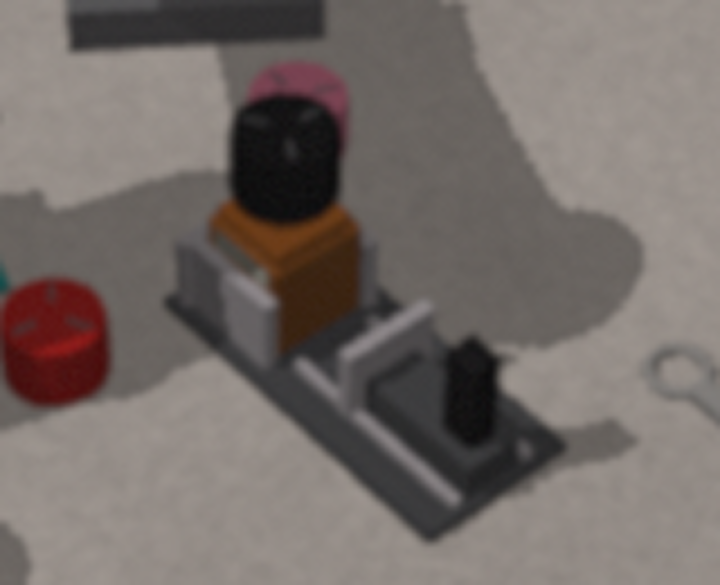

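View pics/b.png

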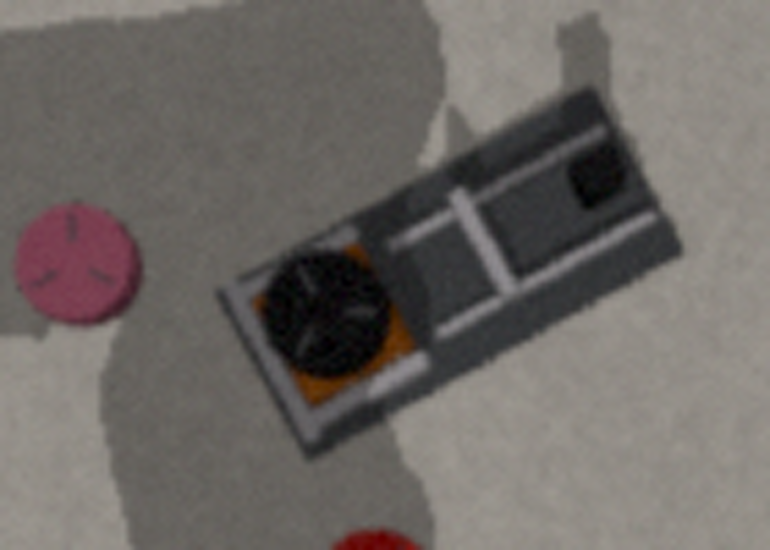

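```bash
cat > fit.py <<'E'
from cell import vision
from h import *
from scipy.optimize import least_squares
P={n:vision.capture(n) for n in("side","top")}
A=lambda x,y:((x+.5)/4.5-.5+250,(y+.5)/4.5-.5+180)
B=lambda x,y:((x+.5)/5.5-.5+220,(y+.5)/5.5-.5+190)
w,l0,l1=.047,-.165,.044
# holder pts (x,y,z)
obs=[("top",B(600,86),(w,l0,.006)),("top",B(684,255),(-w,l0,.006)),("top",B(310,459),(-w,l1,.003)),("top",B(219,290),(w,l1,.006)),
("side",A(430,541),(-w,l0,.001)),("side",A(567,445),(w,l0,.003)),("side",A(164,300),(-w,l1,.003)),
# handle top corners' centre, jaw param
("top",B(597,172),("j",.085)),("side",A(478,348),("j",.085)),
]
def X(q,m):
    x,y,a,j=q
    if m[0]=="j": m=(0,-.095-j,m[1])
    c,s=np.cos(a),np.sin(a); return np.array([x+c*m[0]-s*m[1],y+s*m[0]+c*m[1],m[2]])
def F(q): return np.concatenate([proj(P[n],X(q,m))-uv for n,uv,m in obs])
q0=[.577,.133,np.arctan2(.062,.121),.045]
r=least_squares(F,q0); q=r.x
print(q,np.degrees(q[2])); print(r.fun.reshape(-1,2).round(1))
for n in("top","side"): print(n,"capTop",proj(P[n],X(q,(0,0,.13))),"capC",proj(P[n],X(q,(0,0,.11))))
print("grip",X(q,("j",.07)))
E
python3 fit.py
```

```text
[0.57935523 0.13239435 0.48456918 0.04474675] 27.76376883448615
[[-0.6 -0.9]
 [ 1.3 -1. ]
 [ 0.3 -0.1]
 [-0.1 -0.4]
 [-0.8 -0.2]
 [-0.1 -0.4]
 [-0.5 -0.7]
 [ 1.1 -0.6]
 [-1.3 -0.2]]
top capTop [279.35121218 245.42083547] capC [279.86324009 246.10546063]
side capTop [312.82755917 207.0086486 ] capC [312.80745879 213.65806972]
grip [0.64445307 0.00873584 0.07      ]
```

Candidates for the cap are the black one on the amber bottle (side 313,214; top 279,246), the red one (261,256; 288,297) and the pink one (316,205; 234,238). For the holder they are the grey one (side 335,266) and the turquoise one (220,220). I'm choosing the black cap and the grey holder. The crops agree: the black cap sits on the amber bottle in the grey holder, and the jaw is about 45 mm open.

```bash
python3 -m crank '-3.6 4.87 0 0 0 0;-3.6 4.87 0 0 0 0;-3.6 4.87 0 0 0 0;-3.6 4.87 0 0 0 0;-3.6 4.87 0 0 0 0;-3.6 4.87 0 0 0 0;-3.6 4.87 0 0 0 0;-3.6 4.87 0 0 0 0;-3.6 4.87 0 0 0 0;-3.6 4.87 0 0 0 0;-3.6 4.87 0 0 0 0;-3.6 4.87 0 0 0 0' 1 40
cat > go.py <<'E'
# usage: go.py x y z yawdeg : prints shift (tool axes, cm) and turn left
import sys,numpy as np
from cell import monitor
from scipy.spatial.transform import Rotation as R
s=monitor.state(); q=s["tcp_rot"]; r=R.from_quat([q[1],q[2],q[3],q[0]])
x,y,z,yaw=map(float,sys.argv[1:5]); yaw=np.radians(yaw)
t=R.from_matrix(np.array([[np.cos(yaw),np.sin(yaw),0],[np.sin(yaw),-np.cos(yaw),0],[0,0,-1]]))
d=r.inv().apply(np.array([x,y,z])-s["position"])*100
X=r.apply([1,0,0])
print("t",s["time_s"],"pos",np.round(s["position"],4),"yaw",np.degrees(np.arctan2(X[1],X[0])).round(2),"F",np.round(s["force"],1),"M",np.round(s["moment"],2),"open",round(s["opening"],4))
print("now-axes shift cm",d.round(2),"turn",(r.inv()*t).as_rotvec().round(4),"after-turn axes shift",(t.inv().apply(np.array([x,y,z])-s["position"])*100).round(2),"j6",s["joint_pos"][5])
E
python3 go.py 0.6445 0.0087 0.2 27.8
```

```text
time_s: 2.7
position: [0.6283, 0.0376, 0.2345]
tcp_rot: [0.0, 0.784, 0.62, 0.006]
force: [0.3, 0.1, 0.5]
opening: 0.0853
t 2.7 pos [0.6283 0.0376 0.2345] yaw 76.7 F [0.3 0.1 0.5] M [-0.01 -0.    0.03] open 0.0853
now-axes shift cm [-2.47  2.21  3.45] turn [ 0.0036 -0.0125  0.8534] after-turn axes shift [0.08 3.31 3.45] j6 -1.3963317903386308
```

```bash
python3 -m crank '0 0 0 0 0 0.172;0 0 0 0 0 0.172;0 0 0 0 0 0.172;0 0 0 0 0 0.172;0 0 0 0 0 0.172;0.1 3.3 2 0 0 0;0 0 0 0 0 0'
python3 go.py 0.6445 0.0087 0.053 27.8
```

```text
time_s: 3.58
position: [0.6473, 0.0018, 0.2136]
tcp_rot: [-0.002, 0.976, 0.219, 0.006]
force: [-0.1, 0.4, -0.5]
opening: 0.0854
t 3.575 pos [0.6473 0.0018 0.2136] yaw 25.31 F [-0.1  0.4 -0.5] M [ 0.03  0.02 -0.02] open 0.0854
now-axes shift cm [-0.17 -0.73 16.06] turn [-0.0008 -0.0132 -0.0434] after-turn axes shift [ 0.07 -0.74 16.06] j6 -0.553349916827309
```

Run:
```python
from cell import vision, finder
from h import *
P={n:vision.capture(n) for n in("side","top")}
a=cv2.resize(P["side"]["image"][150:310,250:430],None,fx=3.7,fy=3.7,interpolation=cv2.INTER_CUBIC)
cv2.imwrite("pics/a2.png",a[:,:,::-1])
b=cv2.resize(P["top"]["image"][150:310,230:430],None,fx=3.7,fy=3.7,interpolation=cv2.INTER_CUBIC)
cv2.imwrite("pics/b2.png",b[:,:,::-1])
```

```text
(no output)
```

View pics/a2.png

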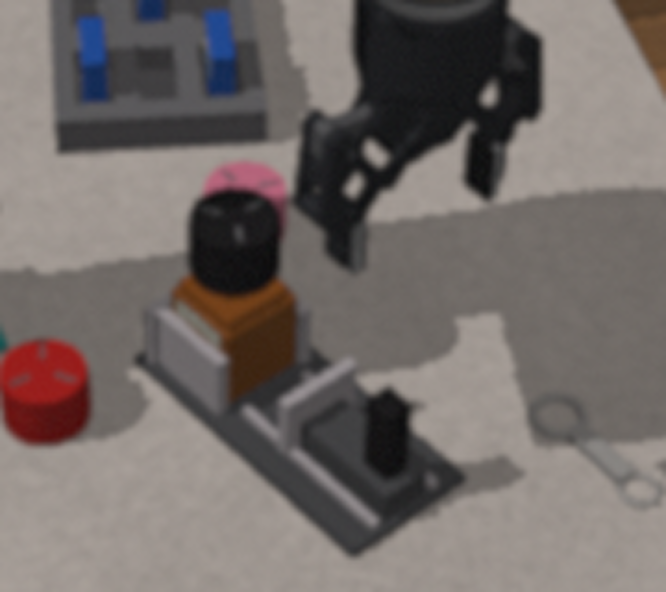

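View pics/b2.png

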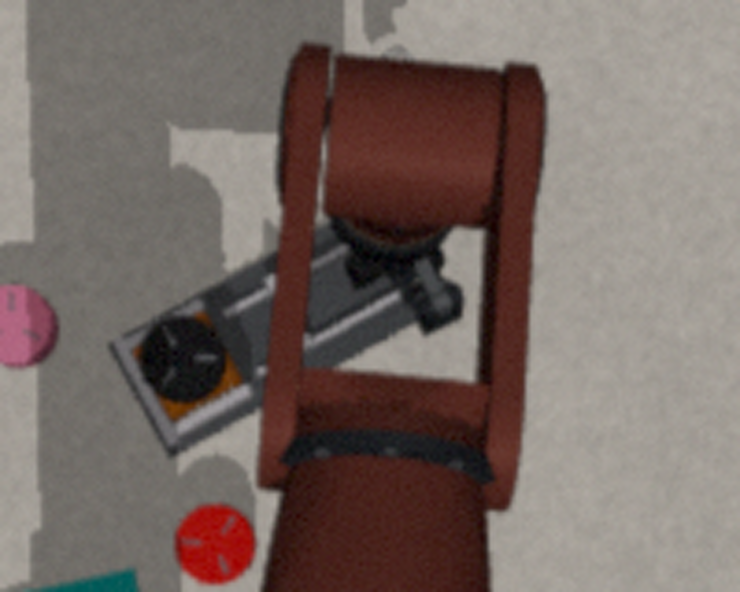

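```bash
python3 -m crank '-0.1 -0.7 4 0 -0.012 -0.043;0 0 4 0 0 0;0 0 0 0 0 0'
python3 go.py 0.6445 0.0087 0.053 27.8
```

```text
time_s: 4.05
position: [0.6471, 0.0119, 0.1389]
tcp_rot: [0.0, 0.97, 0.242, 0.006]
force: [-0.1, -0.2, 0.3]
opening: 0.0857
t 4.05 pos [0.6471 0.0119 0.1389] yaw 28.05 F [-0.1 -0.2  0.3] M [ 0.02  0.02 -0.04] open 0.0857
now-axes shift cm [-0.47  0.13  8.58] turn [ 0.0031 -0.0108  0.0044] after-turn axes shift [-0.38  0.16  8.59] j6 -0.5826199624807582
```

```bash
python3 -m crank '-0.3 0.1 4 0 -0.011 0;0 0 4 0 0 0;0 0 0 0 0 0;0 0 0 0 0 0'
python3 go.py 0.6445 0.0087 0.053 27.8
```

```text
time_s: 4.55
position: [0.6537, 0.0108, 0.0696]
tcp_rot: [0.004, 0.97, 0.243, 0.008]
force: [0.5, 0.2, 0.1]
opening: 0.0852
t 4.55 pos [0.6537 0.0108 0.0696] yaw 28.16 F [0.5 0.2 0.1] M [ 0.01 -0.02 -0.04] open 0.0852
now-axes shift cm [-0.93 -0.27  1.64] turn [ 0.012  -0.0145  0.0063] after-turn axes shift [-0.91 -0.24  1.66] j6 -0.5799532409121064
```

Run:
```python
from cell import vision, finder
from h import *
p=vision.capture("side")
a=cv2.resize(p["image"][180:310,250:430],None,fx=4,fy=4,interpolation=cv2.INTER_CUBIC)
cv2.imwrite("pics/a3.png",a[:,:,::-1])
```

```text
(no output)
```

View pics/a3.png

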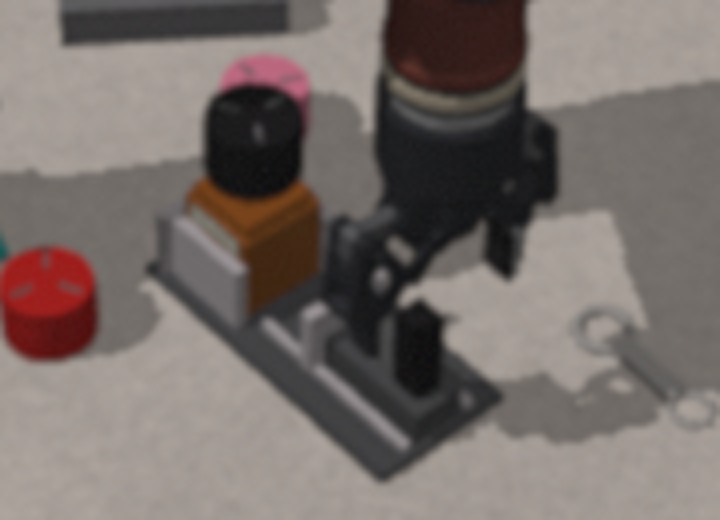

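```bash
python3 -m crank '-0.9 -0.2 0.8 0.01 -0.014 0;-0.1 0 0.7 0 0 0;0 0 0 0 0 0'
python3 go.py 0.6445 0.0087 0.053 27.8
```

```text
time_s: 4.97
position: [0.6459, 0.0074, 0.0579]
tcp_rot: [0.002, 0.97, 0.243, 0.003]
force: [-0.5, -1.2, -0.3]
opening: 0.0856
t 4.975 pos [0.6459 0.0074 0.0579] yaw 28.16 F [-0.5 -1.2 -0.3] M [ 0.01  0.01 -0.  ] open 0.0856
now-axes shift cm [-0.06 -0.19  0.49] turn [ 0.0048 -0.0047  0.0062] after-turn axes shift [-0.06 -0.18  0.49] j6 -0.5870748292826022
```

Close on the handle.

```bash
python3 -m crank '-0.1 -0.1 0.5 0 0 0;0 0 0 0 0 0;0 0 0 0 0 0;0 0 0 0 0 0;0 0 0 0 0 0;0 0 0 0 0 0;0 0 0 0 0 0;0 0 0 0 0 0' 0 40
python3 go.py 0.6236 0.0483 0.053 27.8
```

```text
time_s: 5.98
position: [0.6448, 0.008, 0.0526]
tcp_rot: [0.002, 0.97, 0.243, 0.003]
force: [0.8, 0.3, 0.3]
opening: 0.0174
t 5.975 pos [0.6448 0.008  0.0526] yaw 28.14 F [0.8 0.3 0.3] M [-0.07  0.13 -0.05] open 0.0174
now-axes shift cm [ 0.03 -4.56 -0.06] turn [ 0.0048 -0.0049  0.006 ] after-turn axes shift [ 0.01 -4.56 -0.04] j6 -0.5861817392362767
```

```bash
python3 -m crank '0 -1.2 0 0 0 0;0 -1.2 0 0 0 0;0 -1.2 0 0 0 0;0 0 0 0 0 0'
python3 go.py 0.6236 0.0483 0.053 27.8
```

```text
time_s: 6.48
position: [0.6304, 0.0351, 0.0526]
tcp_rot: [0.006, 0.97, 0.242, 0.005]
force: [0.2, 4.6, -0.2]
opening: 0.0176
t 6.475 pos [0.6304 0.0351 0.0526] yaw 28.06 F [ 0.2  4.6 -0.2] M [ 0.82  0.59 -0.05] open 0.0176
now-axes shift cm [ 0.02 -1.48 -0.06] turn [ 0.0146 -0.0073  0.0044] after-turn axes shift [ 0.01 -1.48 -0.04] j6 -0.5350140364960023
```

```bash
python3 -m crank '0 -0.8 0 0.01 0 0;0 -0.7 0 0 0 0;0 -0.4 0 0 0 0;0 0 0 0 0 0'
python3 go.py 0.6236 0.0483 0.053 27.8
```

```text
time_s: 6.98
position: [0.6242, 0.0469, 0.0526]
tcp_rot: [0.006, 0.97, 0.243, 0.006]
force: [1.8, 1.6, -0.1]
opening: 0.0173
t 6.975 pos [0.6242 0.0469 0.0526] yaw 28.11 F [ 1.8  1.6 -0.1] M [ 0.38  0.53 -0.13] open 0.0173
now-axes shift cm [ 0.01 -0.16 -0.04] turn [ 0.0149 -0.0085  0.0053] after-turn axes shift [ 0.01 -0.16 -0.04] j6 -0.5177523079833131
```

```bash
for i in 1; do python3 -m crank '0 -0.5 0 0 0 0;0 -0.5 0 0 0 0'; python3 go.py 0.6236 0.0483 0.053 27.8; done;  python3 -m crank '0 -0.6 0 0 0 0;0 -0.6 0 0 0 0'; python3 go.py 0.6236 0.0483 0.053 27.8
```

```text
time_s: 7.22
position: [0.6237, 0.0481, 0.0528]
tcp_rot: [0.014, 0.97, 0.244, 0.009]
force: [9.1, -15.0, -7.6]
opening: 0.0176
t 7.225 pos [0.6237 0.0481 0.0528] yaw 28.28 F [  9.1 -15.   -7.6] M [-2.11 -0.57 -0.18] open 0.0176
now-axes shift cm [ 0.   -0.03 -0.02] turn [ 0.0318 -0.0106  0.0081] after-turn axes shift [ 0.   -0.03 -0.02] j6 -0.5024061798264071
time_s: 7.48
position: [0.6239, 0.048, 0.053]
tcp_rot: [0.024, 0.969, 0.245, 0.013]
force: [10.4, -13.8, -6.8]
opening: 0.0177
t 7.475 pos [0.6239 0.048  0.053 ] yaw 28.4 F [ 10.4 -13.8  -6.8] M [-2.07 -0.52 -0.3 ] open 0.0177
now-axes shift cm [-0.01 -0.04 -0.01] turn [ 0.0536 -0.0137  0.0102] after-turn axes shift [-0.01 -0.04 -0.  ] j6 -0.4834053097318639
```

```bash
python3 -m crank '0 0 0 0.02 0 0;0 0 0 0 0 0;0 0 0 0 0 0;0 0 0 0 0 0;0 0 0 0 0 0' 1 40; python3 -m crank '0 0 -4 0.02 -0.01 0;0 0 -5 0 0 0;0 0 -4 0 0 0;0 0 0 0 0 0'; python3 go.py 0.5795 0.132 0.2 -30;  python3 - <<'E'
from cell import vision, finder
from h import *
P={n:vision.capture(n) for n in("side","top")}
a=cv2.resize(P["side"]["image"][150:310,250:430],None,fx=3.7,fy=3.7,interpolation=cv2.INTER_CUBIC)
cv2.imwrite("pics/a4.png",a[:,:,::-1])
E
```

```text
time_s: 8.1
position: [0.6231, 0.0493, 0.0531]
tcp_rot: [0.013, 0.969, 0.246, 0.01]
force: [0.7, -0.9, 0.6]
opening: 0.0853
time_s: 8.6
position: [0.6201, 0.0521, 0.1855]
tcp_rot: [0.004, 0.969, 0.246, 0.001]
force: [-0.5, 0.6, -0.7]
opening: 0.0855
t 8.6 pos [0.6201 0.0521 0.1855] yaw 28.53 F [-0.5  0.6 -0.7] M [ 0.02 -0.    0.02] open 0.0855
now-axes shift cm [ 0.25 -8.95 -1.52] turn [ 0.0075 -0.005   1.0215] after-turn axes shift [-7.52 -4.89 -1.45] j6 -0.520818671976727
```

View pics/a4.png

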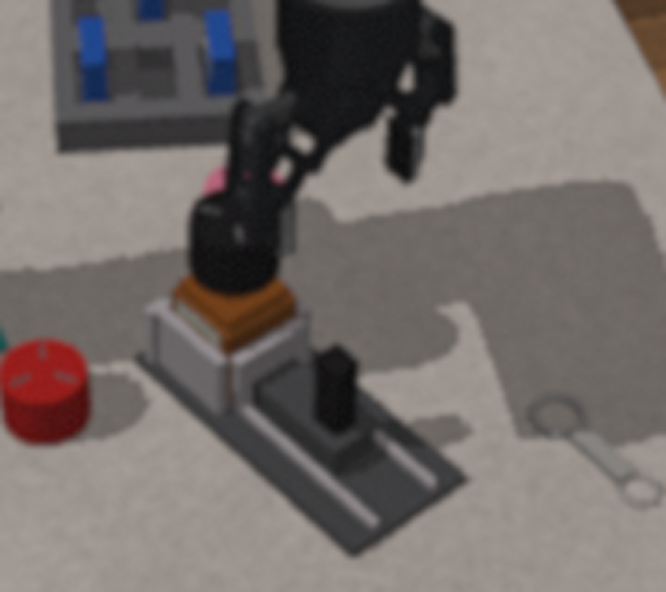

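```bash
python3 -m crank '0.1 -3.5 0 0.007 -0.005 0;0.1 -3.5 0 0 0 0;0 -1.5 0 0 0 0;0 0 0 0 0 0'; python3 go.py 0.5795 0.132 0.15 28
```

```text
time_s: 9.2
position: [0.5721, 0.1284, 0.1718]
tcp_rot: [-0.001, 0.969, 0.246, -0.013]
force: [0.4, -0.6, 0.3]
opening: 0.0856
t 9.2 pos [0.5721 0.1284 0.1718] yaw 28.48 F [ 0.4 -0.6  0.3] M [ 0.01 -0.03  0.03] open 0.0856
now-axes shift cm [0.87 0.05 2.16] turn [-0.0078  0.0254  0.0083] after-turn axes shift [0.82 0.03 2.18] j6 -0.3937288620084049
```

```bash
python3 -m crank '0.8 0 0 -0.008 0.025 0;0 0 0 0 0 0'; python3 go.py 0.5795 0.132 0.15 28;  python3 - <<'E'
from cell import vision, finder
from h import *
P={n:vision.capture(n) for n in("side","top")}
a=cv2.resize(P["side"]["image"][130:280,240:400],None,fx=4,fy=4,interpolation=cv2.INTER_CUBIC)
cv2.imwrite("pics/a5.png",a[:,:,::-1])
b=cv2.resize(P["top"]["image"][190:290,220:360],None,fx=5,fy=5,interpolation=cv2.INTER_CUBIC)
cv2.imwrite("pics/b5.png",b[:,:,::-1])
E
```

```text
time_s: 9.45
position: [0.58, 0.131, 0.1706]
tcp_rot: [0.001, 0.969, 0.245, 0.0]
force: [0.2, -0.3, -0.1]
opening: 0.0858
t 9.45 pos [0.58   0.131  0.1706] yaw 28.41 F [ 0.2 -0.3 -0.1] M [-0.02  0.04  0.05] open 0.0858
now-axes shift cm [ 0.   -0.12  2.06] turn [ 0.0011 -0.0001  0.0072] after-turn axes shift [ 0.   -0.12  2.06] j6 -0.39095358500041677
```

View pics/a5.png

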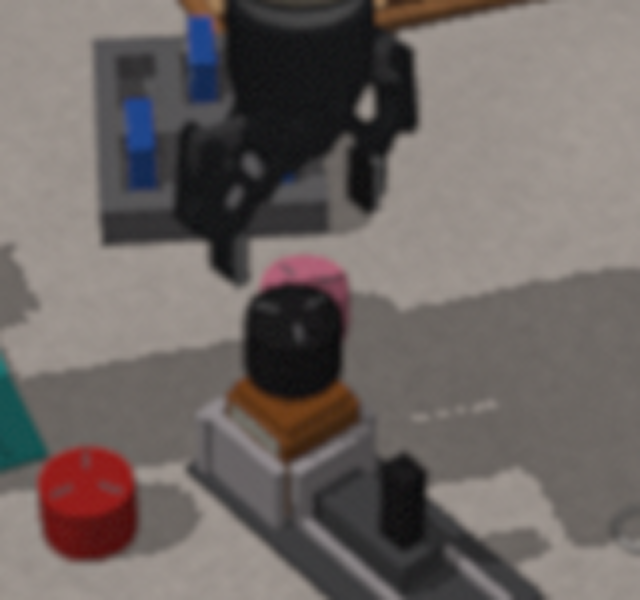

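View pics/b5.png

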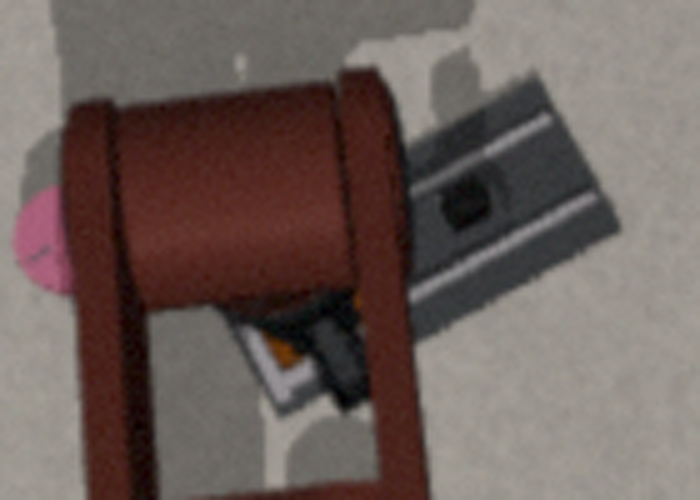

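```bash
python3 -m crank '0 -0.1 3 0 0 0;0 0 2 0 0 0;0 0 0 0 0 0'; python3 go.py 0.5795 0.132 0.086 28
```

```text
time_s: 9.93
position: [0.5816, 0.1302, 0.1213]
tcp_rot: [0.001, 0.97, 0.244, 0.002]
force: [-0.5, 0.9, 0.1]
opening: 0.0852
t 9.925 pos [0.5816 0.1302 0.1213] yaw 28.28 F [-0.5  0.9  0.1] M [-0.02  0.01  0.02] open 0.0852
now-axes shift cm [-0.11 -0.27  3.53] turn [ 0.0027 -0.0029  0.0048] after-turn axes shift [-0.11 -0.26  3.53] j6 -0.3895444284041407
```

```bash
python3 -m crank '-0.2 -0.2 1.7 0 -0.003 0;-0.1 -0.1 1.5 0 0 0;0 0 0 0 0 0'; python3 go.py 0.5795 0.132 0.086 28;python3 - <<'E'
from cell import vision, finder
from h import *
P={n:vision.capture(n) for n in("side",)}
a=cv2.resize(P["side"]["image"][150:270,250:370],None,fx=5,fy=5,interpolation=cv2.INTER_CUBIC)
cv2.imwrite("pics/a6.png",a[:,:,::-1])
E
```

```text
time_s: 10.3
position: [0.5787, 0.1311, 0.0889]
tcp_rot: [0.002, 0.97, 0.244, 0.001]
force: [-0.2, -0.5, -0.2]
opening: 0.0851
t 10.3 pos [0.5787 0.1311 0.0889] yaw 28.24 F [-0.2 -0.5 -0.2] M [ 0.01  0.   -0.02] open 0.0851
now-axes shift cm [ 0.11 -0.04  0.29] turn [ 0.0037 -0.002   0.0042] after-turn axes shift [ 0.11 -0.04  0.29] j6 -0.38532496827372864
```

View pics/a6.png

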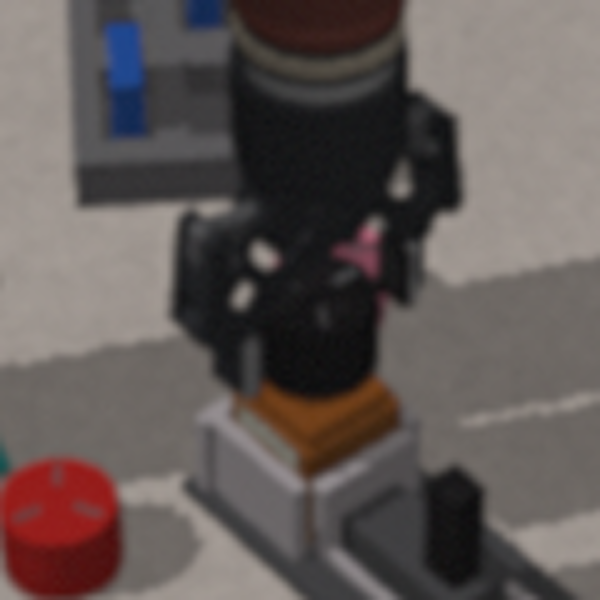

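```bash
python3 -m crank '0 0 0.2 0 0 0;0 0 0 0 0 0;0 0 0 0 0 0;0 0 0 0 0 0;0 0 0 0 0 0;0 0 0 0 0 0;0 0 0 0 0 0' 0 60; python3 go.py 0.5795 0.132 0.08 28
```

```text
time_s: 11.22
position: [0.5801, 0.1313, 0.0886]
tcp_rot: [0.002, 0.97, 0.244, 0.003]
force: [0.6, 0.4, -2.1]
opening: 0.0549
t 11.225 pos [0.5801 0.1313 0.0886] yaw 28.25 F [ 0.6  0.4 -2.1] M [0.03 0.03 0.01] open 0.0549
now-axes shift cm [-0.02 -0.1   0.86] turn [ 0.0051 -0.0048  0.0044] after-turn axes shift [-0.02 -0.09  0.86] j6 -0.3853119213317463
```

```bash
python3 -m crank '0 0 0.4 0 0 0;0 0 0.25 0 0 0;0 0 0 0 0 0'; python3 go.py 0.5795 0.132 0.082 28
```

```text
time_s: 11.6
position: [0.5803, 0.1313, 0.084]
tcp_rot: [0.002, 0.97, 0.244, 0.003]
force: [-2.6, -0.7, 4.7]
opening: 0.055
t 11.6 pos [0.5803 0.1313 0.084 ] yaw 28.26 F [-2.6 -0.7  4.7] M [-0.05  0.51  0.03] open 0.055
now-axes shift cm [-0.04 -0.1   0.2 ] turn [ 0.0049 -0.0045  0.0046] after-turn axes shift [-0.04 -0.1   0.2 ] j6 -0.3853546518858547
```

```bash
python3 -m crank '0 0 0.3 0 0 0;0 0 0 0 0 0'; python3 go.py 0.5795 0.132 0.082 28;python3 -m crank '0 0 0 0 0 0'; python3 go.py 0.5795 0.132 0.082 28
```

```text
time_s: 11.85
position: [0.5805, 0.1314, 0.0824]
tcp_rot: [0.002, 0.97, 0.244, 0.003]
force: [-2.9, -0.2, 6.5]
opening: 0.0549
t 11.85 pos [0.5805 0.1314 0.0824] yaw 28.27 F [-2.9 -0.2  6.5] M [-0.05  0.58  0.03] open 0.0549
now-axes shift cm [-0.06 -0.1   0.04] turn [ 0.0049 -0.0043  0.0047] after-turn axes shift [-0.06 -0.1   0.04] j6 -0.3853566843676175
time_s: 11.98
position: [0.5806, 0.1314, 0.0831]
tcp_rot: [0.002, 0.97, 0.244, 0.003]
force: [-3.4, -0.7, 5.8]
opening: 0.0549
t 11.975 pos [0.5806 0.1314 0.0831] yaw 28.27 F [-3.4 -0.7  5.8] M [-0.12  0.56 -0.02] open 0.0549
now-axes shift cm [-0.07 -0.1   0.11] turn [ 0.0049 -0.0042  0.0047] after-turn axes shift [-0.07 -0.1   0.11] j6 -0.3853323416704414
```

```bash
python3 -m crank '-0.05 -0.05 0.2 0 0 0;0 0 0.1 0 0 -0.1;0 0 0.1 0 0 -0.1;0 0 0.1 0 0 0'; python3 go.py 0.5795 0.132 0.082 88
```

```text
time_s: 12.48
position: [0.5825, 0.1322, 0.0823]
tcp_rot: [0.003, 0.939, 0.343, 0.005]
force: [-4.0, -0.5, 7.1]
opening: 0.0548
t 12.475 pos [0.5825 0.1322 0.0823] yaw 40.11 F [-4.  -0.5  7.1] M [-0.13  0.7   0.01] open 0.0548
now-axes shift cm [-0.24 -0.18  0.02] turn [ 0.0107 -0.0036 -0.8358] after-turn axes shift [-0.03 -0.3   0.03] j6 -0.5915603563980224
```

```bash
python3 -m crank '-0.2 -0.15 0.1 0 0 0;0 0 0.1 0 0 -0.12;0 0 0.1 0 0 -0.12;-0.1 -0.1 0.1 0 0 -0.1'; python3 go.py 0.5795 0.132 0.082 88
```

```text
time_s: 12.98
position: [0.5828, 0.1333, 0.0827]
tcp_rot: [0.004, 0.865, 0.501, 0.009]
force: [0.6, 0.8, 5.4]
opening: 0.0548
t 12.975 pos [0.5828 0.1333 0.0827] yaw 60.14 F [0.6 0.8 5.4] M [ 0.07  0.07 -0.02] open 0.0548
now-axes shift cm [-0.28 -0.22  0.06] turn [ 0.019  -0.0074 -0.4863] after-turn axes shift [-0.14 -0.33  0.07] j6 -0.941700343963803
```

```bash
python3 -m crank '-0.1 0 0.2 0 0 0;0 0 0.12 0 0 -0.14;0 0 0.12 0 0 -0.14;0 0 0.12 0 0 -0.14;0 0 0.1 0 0 -0.1'; python3 go.py 0.5795 0.132 0.082 88
```

```text
time_s: 13.6
position: [0.5829, 0.1351, 0.0806]
tcp_rot: [0.005, 0.702, 0.712, 0.009]
force: [-3.0, -0.7, 6.4]
opening: 0.0548
t 13.6 pos [0.5829 0.1351 0.0806] yaw 90.81 F [-3.  -0.7  6.4] M [ 0.01  0.67 -0.13] open 0.0548
now-axes shift cm [-0.31 -0.34 -0.15] turn [ 0.0199 -0.007   0.049 ] after-turn axes shift [-0.33 -0.33 -0.14] j6 -1.479607331546683
```

Run:
```python
from cell import vision, finder
from h import *
P={n:vision.capture(n) for n in("side",)}
a=cv2.resize(P["side"]["image"][150:270,250:370],None,fx=5,fy=5,interpolation=cv2.INTER_CUBIC)
cv2.imwrite("pics/a7.png",cv2.convertScaleAbs(a,alpha=1.6)[:,:,::-1])
```

```text
(no output)
```

View pics/a7.png

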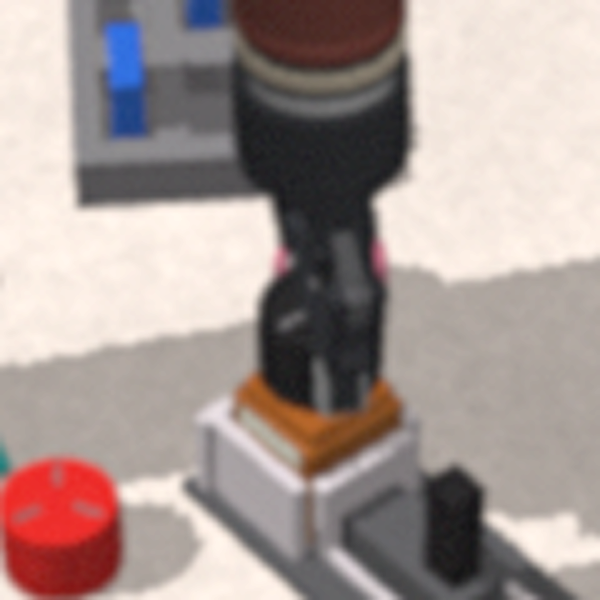

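```bash
python3 -m crank '-0.15 -0.2 -0.3 0.01 0 0.02;0 0 -0.4 0 0 0;0 0 -0.4 0 0 0;0 0 0 0 0 0'; python3 go.py 0.5795 0.132 0.16 88
```

```text
time_s: 14.15
position: [0.5824, 0.1342, 0.0927]
tcp_rot: [0.002, 0.708, 0.706, 0.008]
force: [-0.4, 0.0, -0.2]
opening: 0.0551
t 14.15 pos [0.5824 0.1342 0.0927] yaw 89.81 F [-0.4  0.  -0.2] M [-0.02  0.02  0.06] open 0.0551
now-axes shift cm [-0.17 -0.19 -6.73] turn [ 0.0145 -0.0083  0.0315] after-turn axes shift [-0.23 -0.28 -6.73] j6 -1.4654213508072054
```

```bash
python3 -m crank '0 0 -1 0.01 0 0;0 0 -1 0 0 0;0 0 -1 0 0 0;0 0 -1.2 0 0 0;0 0 -1.2 0 0 0;0 0 -1.2 0 0 0;0 0 -1.2 0 0 0;0 0 0 0 0 0'; python3 go.py 0.5795 0.132 0.18 88
```

```text
time_s: 15.15
position: [0.5824, 0.1335, 0.1766]
tcp_rot: [-0.001, 0.708, 0.706, 0.005]
force: [-0.4, -0.3, -0.5]
opening: 0.055
t 15.15 pos [0.5824 0.1335 0.1766] yaw 89.81 F [-0.4 -0.3 -0.5] M [-0.02 -0.03 -0.01] open 0.055
now-axes shift cm [-0.14 -0.28 -0.34] turn [ 0.0054 -0.0082  0.0316] after-turn axes shift [-0.16 -0.28 -0.34] j6 -1.4664001519086558
```

```bash
python3 -m crank '-0.15 -0.25 -0.3 0.005 -0.008 0;0 0 0 0 0 0;0 0 0 0 0 0;0 0 0 0 0 0'; python3 go.py 0.5795 0.132 0.18 88
python3 - <<'E'
from cell import vision, finder
from h import *
P={n:vision.capture(n) for n in("side","top")}
a=cv2.resize(P["side"]["image"][120:290,230:390],None,fx=3.5,fy=3.5,interpolation=cv2.INTER_CUBIC)
cv2.imwrite("pics/a8.png",cv2.convertScaleAbs(a,alpha=1.5)[:,:,::-1])
cv2.imwrite("pics/t8.png",P["top"]["image"][:,:,::-1])
for t in("bottle_mouth","cap_center"):
  for n in P: print(t,n,[(r["xy"],round(r["p"],2)) for r in finder.pinpoint(P[n],t)])
for z in(.102,.194): print(z,proj(P["side"],(.5795,.132,z)),proj(P["top"],(.5795,.132,z)))
E
```

```text
time_s: 15.65
position: [0.5784, 0.1317, 0.178]
tcp_rot: [-0.001, 0.708, 0.706, -0.001]
force: [-0.5, 0.1, -1.4]
opening: 0.0551
t 15.65 pos [0.5784 0.1317 0.178 ] yaw 89.81 F [-0.5  0.1 -1.4] M [-0.04 -0.   -0.01] open 0.0551
now-axes shift cm [ 0.03  0.11 -0.2 ] turn [-0.0032  0.0008  0.0316] after-turn axes shift [ 0.03  0.11 -0.2 ] j6 -1.4614340127007155
bottle_mouth side [([314.4, 217.4], 0.78), ([312.4, 444.2], 0.67)]
bottle_mouth top [([309.5, 230.7], 0.52), ([278.0, 248.4], 0.51)]
cap_center side [([258.7, 256.4], 0.94), ([313.7, 204.3], 0.87), ([310.6, 183.5], 0.69)]
cap_center top [([235.0, 238.3], 0.61), ([275.2, 243.6], 0.37)]
0.102 [312.89878693 216.38584523] [280.22226543 246.31239301]
0.194 [312.99958565 184.80099127] [277.77409867 243.01916057]
```

View pics/a8.png

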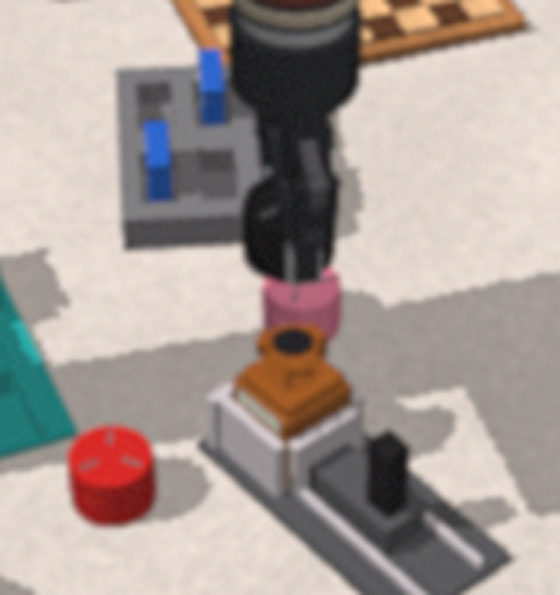

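View pics/t8.png

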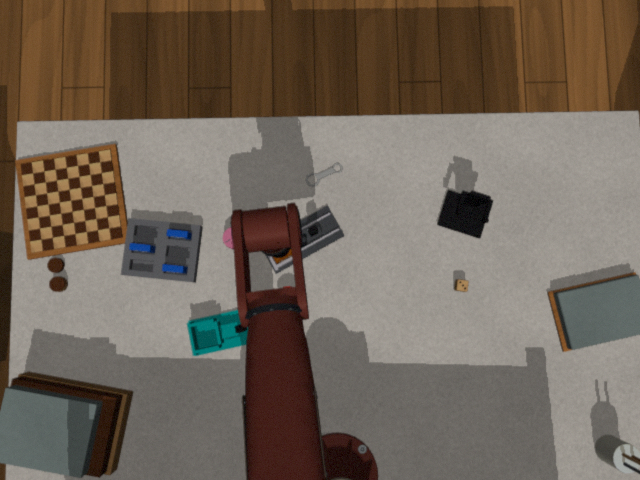

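The side view shows the cap held level between the fingers (crop 290,230), about 8 cm above the open mouth (crop 293,342). The bottle is upright in the pocket and the jaw plate is closed against it. In the top view the tray, die, keyring and stand are where they started.

```bash
python3 -m crank '0 0 0 0 0 0;0 0 0 0 0 0'; python3 go.py 0.5795 0.132 0.18 88; python3 -c "
from cell import ticket
print(ticket.sign_off())"
```

```text
time_s: 16.2
position: [0.5787, 0.1317, 0.1784]
tcp_rot: [-0.001, 0.708, 0.706, -0.001]
force: [-0.3, 0.6, -1.0]
opening: 0.0548
t 16.2 pos [0.5787 0.1317 0.1784] yaw 89.81 F [-0.3  0.6 -1. ] M [ 0.05 -0.01 -0.  ] open 0.0548
now-axes shift cm [ 0.03  0.08 -0.16] turn [-0.0024  0.0008  0.0316] after-turn axes shift [ 0.03  0.08 -0.16] j6 -1.4614555675350756
the job is handed in; nothing more can be done
None
```

The job is done and handed in at about 16 s; the sign-off reported no verdict.

- **Jaw:** I gripped the handle and slid it 45 mm, until it hit the stop at about 17 N. That is within 1 mm of the home position I had worked out from the images.
- **Cap:** I gripped it, pressed it down about 7 mm (5–7 N), turned it about 62° anticlockwise while pressed, and lifted it straight off.

**Last checks:**
- The cap was level and still in the fingers (opening 55 mm), with its underside about 8 cm above the mouth. By the tool position it was centred over the mouth to about 1 mm.
- The side view showed the bottle upright with its mouth open and the jaw closed.
- The top view showed the tray, die, keyring and stand unmoved.

None of these checks failed. During the twist the tool drifted about 3 mm sideways, with up to 4 N of side force; I corrected this after the lift.

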